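# Change over an interlocked twin-valve manifold

### The arm

A 6-joint arm with a two-finger parallel gripper is mounted at the origin on the work surface. World frame = base frame: x ahead of the robot, y to its left, z up, the work surface at z = 0. Lengths are in m, angles in rad, forces in N, time in s.
With the tool pointing down it reaches from about 0.25 to 0.775 m from the base axis. Payload 4 kg.
Tool frame: the origin (TCP) lies midway between the tips of the shut fingers; the grasp point (between the pads) lies 19 mm behind it; z points along the fingers, y is the line along which they close (so a half turn about z gives the same grasp; the last joint's range is limited). The gripper opens to 94 mm and grips with 3 to 60 N. Pads are 16 mm wide; open, the fingers measure 119 mm over their backs; the gripper's body (75 mm by 177 mm) begins 78 mm behind the grasp point.
Start: joints at [-1.224, 0.087, 1.371, -0, 1.684, -0.103], TCP at [0.239, -0.495, 0.206] pointing down, gripper open.
Joint ranges: [-3.1, 3.1], [-0.76, 2.03], [0.27, 2.55], [-1.08, 4.22], [0.17, 2.65], [-2.57, 2.57]. Speed limits (rad/s): [2.79, 2.79, 3.14, 3.14, 3.14, 3.14].

### API

Orientations are given as [roll, pitch, yaw] about the fixed x, y, z axes, in that order (R = Rz(yaw) Ry(pitch) Rx(roll)).
In Python, from bench import get_obs, snapshot, close_job gives the robot as it stands. The module is installed in compiled form; this text tells all that it offers.
- The arm moves only by the tool drive_tool, never from a script. Its argument "commands" is a list of rows, each a list of 6 numbers: the shift along the tool's x, y, z in units of 0.04 m (1.0 is 0.04 m), then the turn, a rotation vector about the tool's x, y, z in units of 0.1 rad (1.0 is 0.1 rad). In form: [[dx, dy, dz, wx, wy, wz], ...]. A call has 1 to 20 rows; each row shifts and turns the commanded pose from where the row before left it, along the tool's axes as they then stand; what a row does not reach is not made up. A row lasts 1/8 s, in which the tool goes at most 62.5 mm and 10.7 degrees, less where a joint would pass 70% of its speed; a pose out of reach is approached as far as the arm can. A call with a number of a shift or a turn outside -1 to 1 is refused whole. A call with a gripper value outside its range is refused whole. "gripper" is the closure, from 0 (fully open) to 1 (shut), set as the call begins (left out, the last holds). The fingers move at their own pace and stop on an object; the grip force is fixed at half the most. Time passes only in rows, so rows that do not move let the fingers close. It gives the time, the measured TCP pose, the force, the opening and the grip force at its end, in the units of the state.
- get_obs(): the state, without advancing time (a new reading comes with each control period).
- snapshot(name): name is "scene" or "top"; returns a dict with "image" (384x512x3 uint8, blue, green, red), "range_z" (384x512 float32, m along the optical axis (not along the pixel's ray), 0 where there is no reading), "fx", "fy", "cx", "cy" (pixels), "k1" (the pictures are not rectified: a ray, as slopes to the right and down, at radius r is drawn at 1 + k1 r^2 times it, then the intrinsics apply), "rvec" (rotation vector, rad) and "tvec" (3), from world to camera coordinates, as OpenCV has them. Camera axes: x right, y down, z forward; pixel columns grow to the right and rows downward; lengths in m; the calibration is good to about 2 mm. A picture is of the moment at which its call begins.
- close_job(): hands the job in; it is judged then, once.
The state is a dict: "time": time; "joint_positions": joint angles; "qvel": joint speeds; "joint_torque": joint torques, N m; "tool_pos": TCP position; "ee_rot": TCP orientation; "wrist_force": force on the tool from outside, world axes, zero at the start; "wrist_torque": the same for the moment, N m; "width": finger opening in m; "finger_force": force on a finger pad.
Only numpy, scipy, OpenCV 4.12 (cv2) and the standard library are available. Lean on these libraries where they do the work, as an engineer would, in place of code of your own. Each camera call takes 0.05 s, during which the arm holds its last target. There are 200 camera calls.

### The job

Change the two-valve manifold over to its other line: fully shut the valve that is open now, then fully open the other one. Metal bow-tie plates under the levers interlock them, so a lever is blocked until the other one is fully shut. Leave the loose fittings on the tray where they stand and let go when done.

Things in the scene. Friction and masses are not known exactly. Their poses are not given: they have to be found in the camera images.
- duty_lever (a joint): Lever of the valve that starts OPEN; which of the two side-by-side places it has varies. Value in rad, about the vertical: 0 = shut (lever across its pipe, pointing to the manifold's +y), 1.57 = open (lever along its pipe, pointing to the manifold's -x, robot side); opening is counter-clockwise seen from above, with a stop at both ends. The lever stays where it is left and needs about 2 N at its grip.
- duty_grip (a point): Centre of the black upright round grip of this lever: 22 mm diameter, 50 mm tall (25 mm above and below this point), standing 90 mm from the turning axis. Below it lies the lever bar (20 mm wide), whose top is at the foot of the grip. The grip is rigid on the lever.
- duty_axis (a point): Fixed point on the vertical turning axis of this lever, at the height of the grip's centre. It does not turn with the lever; its x and y axes are those of the manifold. The two axes are 130 mm apart along the manifold's y.
- standby_lever (a joint): Lever of the valve that starts SHUT; which of the two side-by-side places it has varies. Value in rad, about the vertical: 0 = shut (lever across its pipe, pointing to the manifold's +y), 1.57 = open (lever along its pipe, pointing to the manifold's -x, robot side); opening is counter-clockwise seen from above, with a stop at both ends. The lever stays where it is left and needs about 2 N at its grip.
- standby_grip (a point): Centre of the black upright round grip of this lever: 22 mm diameter, 50 mm tall (25 mm above and below this point), standing 90 mm from the turning axis. Below it lies the lever bar (20 mm wide), whose top is at the foot of the grip. The grip is rigid on the lever.
- standby_axis (a point): Same for the other lever. Each lever carries a flat metal bow-tie plate (172 mm over its ends, 6 mm thick, its top 14 mm below the grip's foot) fixed at right angles to the lever: with the lever open, its end fills the waist of the other plate and blocks the other lever after about 6 degrees; fully shut, it lets the other turn.
- funnel_center (a point): Loose grey funnel standing mouth down behind the levers, 68 mm wide, 85 mm tall; centre half-way up. Bystander.
- coupler_center (a point): Loose white plastic quick coupler standing on the tray, 38 mm diameter, 55 mm tall; centre. Bystander.
- nipple_center (a point): Loose steel pipe nipple standing on the tray in front, 29 mm diameter, 58 mm tall; centre. Bystander.
- spare_center (a point): Loose small brass ball valve lying on the tray, 91 x 30 x 44 mm with its short flat lever; centre of its body. Bystander.

How it is judged:
By the outcome, as a careful person would: the job done as asked, in the order asked, and still so for the second after the job is handed in, with the robot touching nothing.
It also fails if it takes over 51 s, if anything falls off the work surface, if the arm or the gripper's body presses on something with over 40 N, if the wrist force passes 120 N, or if a joint passes its speed limit or range.

## Working session

There is one attempt and no reset: what is moved stays moved. The work goes in short steps, Python scripts to look and compute and a tool call to move; the robot and the scene stay as the last step left them, time stands still between calls to the robot, and variables do not carry over. Pictures are saved under pics/ and viewed, at most 10 in all, crops included, and the job is handed in when it is done.

Besides the shell and the picture viewer there is one more tool, called after "Call:" as a command line: name --pt "numbers of a row" for each row, then --argument value for the rest. drive_tool: Moves the arm, as the interface text tells. Its arguments: {"type":"object","properties":{"commands":{"type":"array"},"gripper":{"type":"number"}},"required":["commands"]}

```bash
mkdir -p pics; cat > h.py <<'E'
import numpy as np, cv2
from bench import get_obs, snapshot, close_job
def world(s,u,v,z=None):
    d=np.array([-0.0]);k=np.array([[s["fx"],0,s["cx"]],[0,s["fy"],s["cy"]],[0,0,1]])
    x,y=(u-s["cx"])/s["fx"],(v-s["cy"])/s["fy"]
    a,b=x,y
    for _ in range(20):
        f=1+s["k1"]*(a*a+b*b);a,b=x/f,y/f
    R=cv2.Rodrigues(np.array(s["rvec"],float))[0];t=np.array(s["tvec"],float).ravel()
    c=-R.T@t;r=R.T@np.array([a,b,1.])
    if z is None: return c+r*s["range_z"][int(v),int(u)]
    return c+r*(z-c[2])/r[2]
E
python3 - <<'E'
from h import *
a=snapshot("top");b=snapshot("scene")
cv2.imwrite("pics/top.png",cv2.resize(a["image"],(800,600)));cv2.imwrite("pics/scene.png",cv2.resize(b["image"],(800,600)))
np.save("top.npy",a,allow_pickle=True);np.save("scene.npy",b,allow_pickle=True)
o=get_obs();print(o["time"],o["tool_pos"],o["ee_rot"],o["width"])
E
```

```text
0.1 [ 0.23897024 -0.49483553  0.20443517] [-3.13965019e+00 -1.82162012e-04  4.49822271e-01] 0.09416577365239813
```

View pics/top.png

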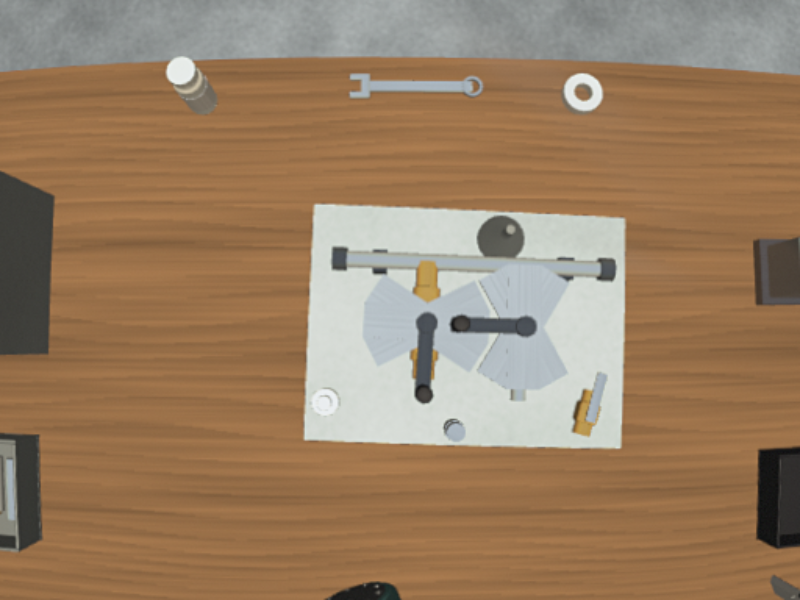

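View pics/scene.png

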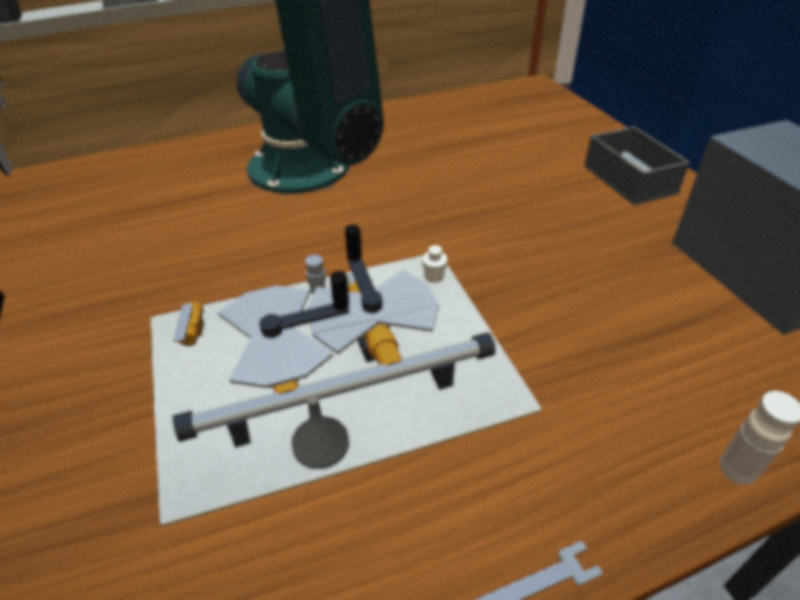

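The top view (800x600, up = +x, left = +y) shows the duty valve on the left: axis (427,323), grip (424,394), pointing at the robot. The standby axis is at (526,325), with its grip at (461,324). The bystanders are the funnel (500,237), coupler (325,402), nipple (455,430) and spare (590,405). The scene view agrees.

```bash
python3 - <<'E'
from h import *
s=np.load("top.npy",allow_pickle=True).item()
im=s["image"];print(s["k1"],s["cx"],s["cy"])
for n,(u,v) in dict(dax=(427,323),dgr=(424,395),sax=(526,326),sgr=(461,324),coup=(325,402),nip=(455,430),fun=(500,230),spare=(598,385),tray=(350,350),platL=(390,320)).items():
    print(n,world(s,u*.64,v*.64).round(3))
# grip tops: pixels with height close to max in neighbourhood
for n,(u,v) in dict(d=(424,395),s=(461,324)).items():
    u0,v0=int(u*.64),int(v*.64)
    P=np.array([world(s,i,j) for i in range(u0-14,u0+15) for j in range(v0-14,v0+15)])
    zt=np.percentile(P[:,2],99); Q=P[P[:,2]>zt-.006]; print(n,zt.round(3),len(Q),((Q.max(0)+Q.min(0))/2).round(4),Q.mean(0).round(4),np.ptp(Q,0).round(3))
for n,(u,v) in dict(d=(427,323),s=(526,326)).items():
    u0,v0=int(u*.64),int(v*.64)
    P=np.array([world(s,i,j) for i in range(u0-10,u0+11) for j in range(v0-10,v0+11)])
    zt=np.percentile(P[:,2],95); Q=P[P[:,2]>zt-.004]; print(n,zt.round(3),len(Q),((Q.max(0)+Q.min(0))/2).round(4),Q.mean(0).round(4),np.ptp(Q,0).round(3))
E
```

```text
-0.1561145960116581 258.7162808159608 191.97645808955474
dax [ 0.543 -0.03   0.1  ]
dgr [ 0.454 -0.023  0.148]
sax [ 0.538 -0.158  0.103]
sgr [ 0.54  -0.069  0.147]
coup [0.439 0.105 0.062]
nip [ 0.401 -0.068  0.068]
fun [ 0.673 -0.135  0.051]
spare [ 0.458 -0.269  0.054]
tray [0.508 0.075 0.006]
platL [0.548 0.018 0.085]
d 0.15 98 [ 0.4552 -0.0221  0.1474] [ 0.4553 -0.0222  0.1474] [0.019 0.019 0.007]
s 0.149 102 [ 0.5327 -0.0288  0.5534] [ 0.5418 -0.0657  0.1713] [0.039 0.099 0.82 ]
d 0.103 148 [ 0.5358 -0.0103  0.5312] [ 0.5439 -0.0276  0.1131] [0.045 0.062 0.864]
s 0.103 150 [ 0.5397 -0.1545  0.1024] [ 0.5398 -0.1573  0.1015] [0.025 0.035 0.006]
```

Call:
drive_tool --pt "0.83 -0.69 0 0 0 0" --pt "0.83 -0.69 0 0 0 0" --pt "0.83 -0.69 0 0 0 0" --pt "0.83 -0.69 0 0 0 0" --pt "0.83 -0.69 0 0 0 0" --pt "0.83 -0.69 0 0 0 0" --pt "0.83 -0.69 0 0 0 0" --pt "0.83 -0.69 0 0 0 0" --pt "0.83 -0.69 0 0 0 0" --pt "0.83 -0.69 0 0 0 0" --pt "0.83 -0.69 0 0 0 0" --pt "0.83 -0.69 0 0 0 -1" --pt "0 0 0 0 0 -1" --pt "0 0 0 0 0 -1" --pt "0 0 0 0 0 -1" --pt "0 0 0 0 0 -1" --pt "0 0 0 0 0 -1" --pt "0 0 0 0 0 -1" --pt "0 0 0 0 0 -1" --pt "0 0 0 0 0 -1" --gripper 0.4

```text
time: 2.6
tool_pos: [0.4535, -0.0238, 0.2049]
ee_rot: [-3.14, 0.0, 1.353]
wrist_force: [-0.8, 0.2, -0.2]
width: 0.0565
finger_force: 0.0
```

Call:
drive_tool --pt "0 0 0 0 0 -1" --pt "0 0 0 0 0 -1" --pt "0 0 0 0 0 -1" --pt "0 0 0 0 0 -1" --pt "0 0 0 0 0 -1" --pt "0 0 0 0 0 -1" --pt "0 0 0 0 0 -1" --pt "0 0 0 0 0 -1" --pt "0 0 0 0 0 -1" --pt "0 0 0 0 0 -1" --pt "0 0 0 0 0 -1" --pt "0 0 0 0 0 -1" --pt "0 0 0 0 0 -1" --pt "0 0 0 0 0 -1" --pt "0 0 0 0 0 -1" --pt "0 0 0 0 0 -1" --pt "0 0 0 0 0 -1" --pt "0 0 0 0 0 -0.47"

```text
time: 4.85
tool_pos: [0.4536, -0.0238, 0.2049]
ee_rot: [3.141, -0.001, 3.099]
wrist_force: [0.8, 0.2, 0.8]
width: 0.0566
finger_force: 0.0
```

Call:
drive_tool --pt "-0.04 0.04 0.6 0 0 0" --pt "0 0 0.6 0 0 0" --pt "0 0 0.6 0 0 0" --pt "0 0 0.4 0 0 0" --pt "0 0 0.2 0 0 0" --pt "0 0 0.05 0 0 0"

```text
time: 5.6
tool_pos: [0.4556, -0.0223, 0.1073]
ee_rot: [-3.142, -0.0, 3.097]
wrist_force: [-0.0, 0.6, 0.3]
width: 0.0567
finger_force: 0.0
```

Call:
drive_tool --pt "0 0 0 0 0 0" --pt "0 0 0 0 0 0" --pt "0 0 0 0 0 0" --pt "0 0 0 0 0 0" --gripper 0.7

```text
time: 6.1
tool_pos: [0.4557, -0.0223, 0.1077]
ee_rot: [-3.141, 0.001, 3.097]
wrist_force: [-0.2, 0.8, 0.1]
width: 0.0283
finger_force: 0.0
```

Call:
drive_tool --pt "-0.01 0.225 0 0 0 1" --pt "-0.01 0.225 0 0 0 1" --pt "-0.01 0.225 0 0 0 1" --pt "-0.01 0.225 0 0 0 1" --pt "-0.01 0.225 0 0 0 1" --pt "-0.01 0.225 0 0 0 1" --pt "-0.01 0.225 0 0 0 1" --pt "-0.01 0.225 0 0 0 1"

```text
time: 7.1
tool_pos: [0.4855, 0.0404, 0.1076]
ee_rot: [-3.14, 0.002, 2.293]
wrist_force: [-1.2, -2.9, 0.1]
width: 0.0286
finger_force: 1.1
```

Call:
drive_tool --pt "-0.01 0.225 0 0 0 1" --pt "-0.01 0.225 0 0 0 1" --pt "-0.01 0.225 0 0 0 1" --pt "-0.01 0.225 0 0 0 1" --pt "-0.01 0.225 0 0 0 1" --pt "-0.01 0.225 0 0 0 1" --pt "-0.01 0.225 0 0 0 1" --pt "0 0.1 0 0 0 0.5" --pt "0 0.05 0 0 0 0.2" --pt "0 0 0 0 0 0"

```text
time: 8.35
tool_pos: [0.5486, 0.0642, 0.1072]
ee_rot: [-3.141, 0.0, 1.527]
wrist_force: [-1.1, -0.5, -0.5]
width: 0.0281
finger_force: 0.5
```

Call:
drive_tool --pt "0 0.05 0 0 0 0" --pt "0 0.04 0 0 0 0" --pt "0 0 0 0 0 0"

```text
time: 8.72
tool_pos: [0.5502, 0.0644, 0.1071]
ee_rot: [-3.136, -0.0, 1.527]
wrist_force: [-6.4, 0.0, 2.6]
width: 0.0283
finger_force: 3.4
```

Call:
drive_tool --pt "0 0.05 0 0 0 0" --pt "0 0 0 0 0 0"

```text
time: 8.98
tool_pos: [0.5503, 0.0644, 0.107]
ee_rot: [-3.132, 0.0, 1.527]
wrist_force: [-11.6, 0.2, 4.3]
width: 0.0282
finger_force: 5.8
```

Call:
drive_tool --pt "0 -0.18 0 0 0 0" --pt "0 0 0 0 0 0" --pt "0 0 -0.4 0 0 0" --pt "0 0 -0.6 0 0 0" --pt "0 0 -0.6 0 0 0" --pt "-0.4 0 0 0 0 0" --pt "-0.8 0 0 0 0 0" --pt "-0.8 0 0 0 0 0" --pt "-0.8 0 0 0 0 0" --pt "-0.48 0.02 0 0 0 0" --pt "0 0 0 0 0 0"

```text
time: 10.35
tool_pos: [0.542, -0.0681, 0.1709]
ee_rot: [-3.141, -0.0, 1.524]
wrist_force: [-1.0, 0.1, -0.1]
width: 0.0287
finger_force: 0.0
```

```bash
python3 - <<'E'
from h import *
a=snapshot("top");b=snapshot("scene")
cv2.imwrite("pics/t2.png",np.hstack([cv2.resize(x["image"][80:330,100:450],(400,286)) if i==0 else cv2.resize(x["image"][100:350,80:430],(400,286)) for i,x in enumerate((a,b))]))
o=get_obs();print(o["tool_pos"],o["joint_positions"])
E
```

```text
[ 0.54216424 -0.06639149  0.1711941 ] [-2.26076843e-01  8.82836258e-02  1.43732960e+00  6.48888001e-04
  1.61648191e+00 -1.81925335e-01]
```

View pics/t2.png

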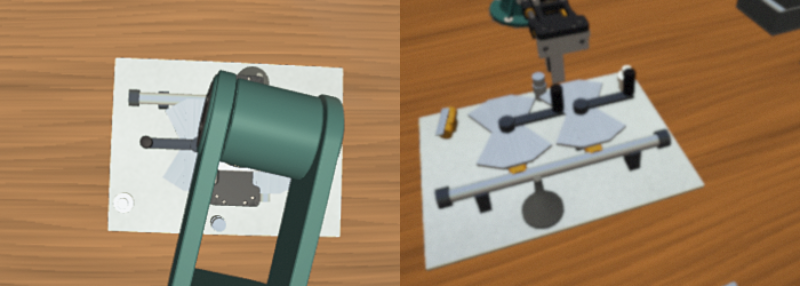

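In the left (top) half the duty lever now points to +y, with its grip at (147,142). In the right (scene) half both levers are parallel and the bystanders haven't moved, with the gripper above the standby grip at (557,95).

Call:
drive_tool --pt "0 0 0 0 0 0" --pt "0 0 0 0 0 0" --pt "0 0 0.4 0 0 0" --pt "0 0 0.5 0 0 0" --pt "0 0 0.4 0 0 0" --pt "0 0 0.3 0 0 0" --pt "0 0 0 0 0 0" --gripper 0.45

```text
time: 11.32
tool_pos: [0.5414, -0.0665, 0.1059]
ee_rot: [-3.139, -0.0, 1.527]
wrist_force: [-0.1, -0.2, 0.3]
width: 0.0518
finger_force: 0.0
```

Call:
drive_tool --pt "0 0 0 0 0 0" --pt "0 0 0 0 0 0" --pt "0 0 0 0 0 0" --pt "0 0 0 0 0 0" --gripper 0.7

```text
time: 11.82
tool_pos: [0.5424, -0.0668, 0.1078]
ee_rot: [3.141, 0.0, 1.527]
wrist_force: [-0.0, -0.1, 0.1]
width: 0.0284
finger_force: 0.0
```

Call:
drive_tool --pt "-0.01 -0.225 0 0 0 -1" --pt "-0.01 -0.225 0 0 0 -1" --pt "-0.01 -0.225 0 0 0 -1" --pt "-0.01 -0.225 0 0 0 -1" --pt "0 0 0 0 0 0"

```text
time: 12.45
tool_pos: [0.5066, -0.0723, 0.1077]
ee_rot: [3.141, 0.0, 1.925]
wrist_force: [0.8, 0.1, 0.2]
width: 0.0281
finger_force: 0.0
```

Call:
drive_tool --pt "-0.01 -0.225 0 0 0 -1" --pt "-0.01 -0.225 0 0 0 -1" --pt "-0.01 -0.225 0 0 0 -1" --pt "-0.01 -0.225 0 0 0 -1" --pt "-0.01 -0.225 0 0 0 -1" --pt "-0.01 -0.225 0 0 0 -1" --pt "-0.01 -0.225 0 0 0 -1" --pt "-0.01 -0.225 0 0 0 -1"

```text
time: 13.45
tool_pos: [0.4557, -0.1191, 0.1076]
ee_rot: [3.139, -0.001, 2.729]
wrist_force: [0.8, 2.3, 1.1]
width: 0.0283
finger_force: 1.2
```

Call:
drive_tool --pt "-0.01 -0.225 0 0 0 -1" --pt "-0.01 -0.225 0 0 0 -1" --pt "-0.01 -0.225 0 0 0 -1" --pt "0 -0.1 0 0 0 -0.5" --pt "0 -0.05 0 0 0 -0.2" --pt "0 -0.05 0 0 0 0" --pt "0 0 0 0 0 0"

```text
time: 14.32
tool_pos: [0.4475, -0.1538, 0.1074]
ee_rot: [3.141, -0.0, 3.096]
wrist_force: [-1.1, 2.5, 1.6]
width: 0.0282
finger_force: 0.8
```

Call:
drive_tool --pt "0 -0.05 0 0 0 0" --pt "0 -0.05 0 0 0 0" --pt "0 0 0 0 0 0"

```text
time: 14.7
tool_pos: [0.4472, -0.1574, 0.1073]
ee_rot: [3.14, -0.001, 3.097]
wrist_force: [-0.7, 3.6, 1.6]
width: 0.0283
finger_force: 2.0
```

Call:
drive_tool --pt "0 -0.05 0 0 0 0" --pt "0 0 0 0 0 0"

```text
time: 14.95
tool_pos: [0.4472, -0.1575, 0.1072]
ee_rot: [3.136, -0.001, 3.097]
wrist_force: [-1.5, 9.2, 2.8]
width: 0.0282
finger_force: 4.4
```

The open stop is reached, since the force rises with no motion. Next I back off, lift and retreat.

Call:
drive_tool --pt "0 0.15 0 0 0 0" --pt "0 0 0 0 0 0" --pt "0 0 -0.4 0 0 0" --pt "0 0 -0.7 0 0 0" --pt "0 0 -0.8 0 0 0" --pt "0 0 -0.8 0 0 0" --pt "0 -0.5 0 0 0 0" --pt "0 -1 0 0 0 0" --pt "0 -1 0 0 0 0" --pt "0 -1 0 0 0 0" --pt "0 -1 0 0 0 0" --pt "0 -1 0 0 0 0" --pt "0 -0.5 0 0 0 0" --pt "0 0 0 0 0 0"

```text
time: 16.7
tool_pos: [0.4367, -0.3945, 0.2157]
ee_rot: [3.142, 0.0, 3.095]
wrist_force: [0.3, -0.7, 0.2]
width: 0.0281
finger_force: 0.0
```

```bash
python3 - <<'E'
from h import *
a=snapshot("top");b=snapshot("scene")
cv2.imwrite("pics/t3.png",np.hstack([cv2.resize(a["image"][80:330,150:450],(400,333)),cv2.resize(b["image"][100:350,80:380],(400,333))]))
E
```

```text
(no output)
```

View pics/t3.png

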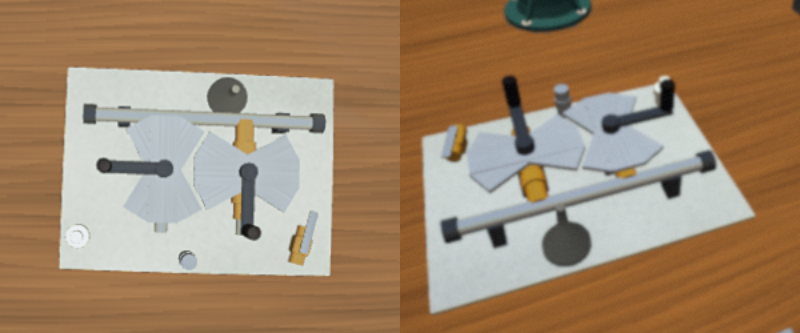

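The duty lever is across its pipe (grip (104,165), axis (165,168)) and the standby lever is along its pipe (grip (252,232), axis (249,172)). The bystanders are in place and the arm is clear.

```bash
python3 -c "
from bench import close_job;print(close_job())"
```

```text
the job is handed in; nothing more can be done
None
```

The manifold is changed over: I shut the duty valve to its stop, then opened the standby valve to its stop. The loose fittings still stand where they were, the arm is clear, and the job was handed in at about 17 s.

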